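Isolate the tube carousel and hold its index plunger out

ROBOT

A 6-joint arm with a two-finger parallel gripper is mounted at the origin on the work surface. World frame = base frame: x ahead of the robot, y to its left, z up, the work surface at z = 0. Lengths are in m, angles in degrees, forces in N, time in s.
With the tool pointing down it reaches from about 0.25 to 0.8 m from the base axis. Payload 8.5 kg.
Tool frame: the origin (TCP) lies midway between the tips of the shut fingers; the grasp point (between the pads) lies 19 mm behind it (manip.grip_depth is the distance from the TCP to the grasp point, in m); z points along the fingers, y is the line along which they close (so a half turn about z gives the same grasp; the last joint's range is limited). The gripper opens to 85 mm and grips with 20 to 120 N. Pads are 22 mm wide; open, the fingers measure 114 mm over their backs; the gripper's body (76 mm by 85 mm) begins 54 mm behind the grasp point. The pads swing forward as they close: fully open they stand 13 mm farther back than shut.
Start: joints at [75.172, 13.648, -0.773, 75.585, 0, 90], TCP at [0.134, 0.507, 0.231] pointing down, gripper open.
Joint ranges: [-152.45, 152.45], [-59.26, 108.67], [-65.41, 83.53], [-104.44, 129.93], [-82.83, 76.93], [-180, 180]. Speed limits (degrees/s): [127.2, 127.2, 159.86, 180, 180, 180].

INTERFACE

Orientations are given as a 3x3 rotation matrix whose columns are the frame's x, y, z axes.
In Python, from workcell import manip, eyes gives the robot as it stands.
- The arm moves only by the tool play_rows, never from a script. Its argument "deltas" is a list of rows, each a list of 7 numbers: the finger opening in m, from 0 to 0.0854, then the shift along the tool's x, y, z in m, then the turn, a rotation vector about the tool's x, y, z in rad. In form: [[grip, dx, dy, dz, rx, ry, rz], ...]. A call has 1 to 8 rows; each row is the pose to reach, as a shift and turn from the pose commanded when the call began, along the tool's axes at that moment; what a row does not reach only later rows make up. A row lasts 1/8 s, in which the tool goes at most 62.5 mm and 10.7 degrees, less where a joint would pass 70% of its speed; a pose out of reach is approached as far as the arm can. A call with a gripper value outside its range is refused whole. The fingers move at their own pace and stop on an object; "grip_force" is the grip in N (left out, the last holds). Time passes only in rows, so rows that repeat a pose let the fingers close. It gives the time, the measured TCP pose, the force, the opening and the grip force at its end, in the units of the state.
- manip.state(): the state, without advancing time (a new reading comes with each control period).
- eyes.grab_frame(name): name is "scene" or "top"; returns a dict with "frame" (420x560x3 uint8, red, green, blue), "vertical_fov" (degrees; the focal length in pixels is half the picture's height over the tangent of half this angle, whatever the lens; pixels are square), "cx", "cy" (the principal point, pixels), "xyz" and "rotation" of the camera in the world. Camera axes: x right, y down, z forward; pixel columns grow to the right and rows downward; lengths in m; the calibration is good to about 2 mm. A picture is of the moment at which its call begins. There is no depth.
- manip.finish_job(): hands the job in; it is judged then, once.
The state is a dict: "t": time; "joint_pos": joint angles; "dq": joint speeds; "joint_torque": joint torques, N m; "ee_pos": TCP position; "orientation": TCP orientation; "wrist_force": force on the tool from outside, world axes, zero at the start; "moment": the same for the moment, N m; "grip_width": finger opening in m; "grasp_force": force on a finger pad.
Only numpy, scipy, OpenCV 4.12 (cv2) and the standard library are available. Lean on these libraries where they do the work, as an engineer would, in place of code of your own. Each camera call takes 0.05 s, during which the arm holds its last target. There are 200 camera calls.

TASK

A colleague wants to turn the tube carousel by hand. First flip the toggle isolator from on (red side) to off (green side), and only then pull the carousel's red index plunger straight up, fully back to its stop, and keep holding it there: finish while still gripping it, with the pin clear of its hole. Leave the bottle, the beaker and the small tube rack where they stand.

Things in the scene. Friction and masses are not known exactly. Their poses are not given: they have to be found in the camera images.
- carousel: fixed tube carousel: white base (216 mm diameter) under a blue disc (204 mm) with five capped tubes, 100 mm high. Origin on the table under the axis of the index plunger; the carousel's centre is 90 mm from there along the body's x axis (horizontal, z is up). The plunger's aluminium bracket (34 mm wide, from 45 mm behind to 13 mm in front of the plunger axis along x) has its top at 92 mm, its 24 mm collar at 96 mm
- plunger_knob (a point): centre of the red upright cylindrical knob of the index plunger: 26 mm diameter, 34 mm high; when seated its underside is 108 mm, this point 125 mm and its top 142 mm above the table. A 10 mm steel pin runs down from it through the bracket into a brass-ringed hole in the rim of the blue disc
- plunger (a joint): travel of the plunger, straight up, in m: 0 seated in its hole (start), 0.020 fully pulled against its stop. A spring pulls it back down with about 4 N when seated, rising to about 11 N at the stop; it snaps back when let go
- isolator_box: fixed grey toggle isolator, box 90 x 70 x 46 mm (x, y, z) with a black top; origin at the centre of its underside on the table, z up. The red patch (on) lies at its -x end, the green patch (off) at its +x end. The toggle's hinge runs along the box's y axis, 50 mm above the table over the origin
- isolator (a joint): angle of the toggle in rad: 0 fully on, leaning 0.6 rad from upright to the box's -x (red) end (start); 1.2 fully off, leaning 0.6 rad to +x (green). An over-centre spring holds it at either end: it takes about 2 N at the tip to move it, and once past upright (0.6) it snaps over by itself
- isolator_tip (a point): centre of the yellow ball (24 mm diameter) at the end of the toggle's 12 mm steel rod, 60 mm from the hinge; 100 mm above the table at either end of its swing, 110 mm when upright
- bottle_mid (a point): bystander: amber bottle with a white cap, 60 mm diameter, 120 mm high, standing; the point is on its axis half-way up
- beaker_mid (a point): bystander: glass beaker, 66 mm diameter at the rim, 85 mm high, standing; the point is on its axis half-way up
- rack_mid (a point): bystander: small blue tube rack with two green-capped tubes, 70 x 60 mm, 74 mm high; the point is at its centre half-way up

How it is judged:
By the outcome, as a careful person would: the job done as asked, in the order asked, and still so for the second after the job is handed in, while the arm keeps its last pose, push and grip.
It also fails if it takes over 43 s, if anything falls off the work surface, if the arm or the gripper's body presses on something with over 40 N, if the wrist force passes 120 N, or if a joint passes its speed limit or range.

## Working session

There is one attempt and no reset: what is moved stays moved. The work goes in short steps, Python scripts to look and compute and a tool call to move; the robot and the scene stay as the last step left them, time stands still between calls to the robot, and variables do not carry over. Pictures are saved under pics/ and viewed, at most 10 in all, crops included, and the job is handed in when it is done.

Besides the shell and the picture viewer there is one more tool, called after "Call:" by a JSON object that holds its "api" and its "payload". play_rows: Moves the arm, as the interface text tells. Its arguments: {"type":"object","properties":{"deltas":{"type":"array","items":{"type":"array","items":{"type":"number"}}},"grip_force":{"type":"number"}},"required":["deltas"]}

```bash
mkdir -p pics; cat > h.py <<'E'
import numpy as np, cv2
from workcell import manip, eyes
def grab(n,save=None):
    d=eyes.grab_frame(n)
    if save: cv2.imwrite('pics/'+save,d['frame'][:,:,::-1])
    return d
def ray(d,u,v):
    f=d['frame'].shape[0]/2/np.tan(np.radians(d['vertical_fov'])/2)
    r=np.array(d['rotation'])@np.array([(u-d['cx'])/f,(v-d['cy'])/f,1.])
    return np.array(d['xyz']),r/np.linalg.norm(r)
def onz(d,u,v,z):
    o,r=ray(d,u,v); return o+r*(z-o[2])/r[2]
def proj(d,p):
    f=d['frame'].shape[0]/2/np.tan(np.radians(d['vertical_fov'])/2)
    q=np.array(d['rotation']).T@(np.array(p)-d['xyz']); return d['cx']+f*q[0]/q[2],d['cy']+f*q[1]/q[2]
def two(d1,p1,d2,p2):
    o1,r1=ray(d1,*p1);o2,r2=ray(d2,*p2)
    s=np.linalg.lstsq(np.c_[r1,-r2],o2-o1,rcond=None)[0]
    a=o1+r1*s[0];b=o2+r2*s[1]; return (a+b)/2,np.linalg.norm(a-b)
def blobs(d,lo,hi,amin=40):
    h=cv2.cvtColor(d['frame'],cv2.COLOR_RGB2HSV)
    m=cv2.inRange(h,np.array(lo),np.array(hi))
    n,l,s,c=cv2.connectedComponentsWithStats(m)
    return [(c[i].round(1).tolist(),s[i].tolist()) for i in range(1,n) if s[i][4]>=amin]
E
python3 - <<'E'
from h import *
for n in('scene','top'):
    d=grab(n,n+'0.png'); print(n,d['xyz'],np.round(d['rotation'],3).tolist(),d['vertical_fov'])
    for k,lo,hi in(('red',(0,150,90),(6,255,255)),('red2',(174,150,90),(180,255,255)),('yel',(22,150,120),(34,255,255)),('green',(45,120,60),(85,255,255))):
        print(k,blobs(d,lo,hi))
print(manip.state())
E
```

```text
scene [ 0.97289404 -0.68177627  1.53473031] [[0.84, 0.471, -0.268], [0.542, -0.737, 0.404], [-0.007, -0.485, -0.874]] 44.22957941866591
red []
red2 []
yel []
green [([318.8, 175.1], [314, 170, 10, 11, 56])]
top [ 0.23616821 -0.00315382  1.71089558] [[-0.016, -0.986, 0.169], [-1.0, 0.016, -0.002], [-0.001, -0.169, -0.986]] 50.44115339635522
red []
red2 []
yel []
green [([225.5, 204.6], [219, 203, 14, 5, 54])]
{'t': 0.1, 'joint_pos': array([ 7.51743715e+01,  1.36766673e+01, -8.12715059e-01,  7.55855173e+01,
       -1.00743596e-03,  9.00009163e+01]), 'dq': array([-0.0526345 , -0.23410198,  0.23495041,  0.05863994,  0.03485577,
       -0.07888951]), 'joint_torque': array([ 9.02080828e-04, -5.39722288e+01,  3.46999490e+01,  1.34588752e-02,
        1.11949375e-04,  1.49896234e-06]), 'ee_pos': array([0.13424157, 0.50714422, 0.23074563]), 'orientation': array([[-9.66704944e-01,  2.55893435e-01, -3.17498127e-04],
       [ 2.55893631e-01,  9.66704112e-01, -1.26822601e-03],
       [-1.76039657e-05, -1.30724611e-03, -9.99999145e-01]]), 'wrist_force': array([ 0.55961481, -1.11339474, -1.23399784]), 'moment': array([-0.04214118, -0.00915401, -0.08706523]), 'grasp_force': 0.0, 'grip_width': 0.08554479481154043}
```

View pics/scene0.png

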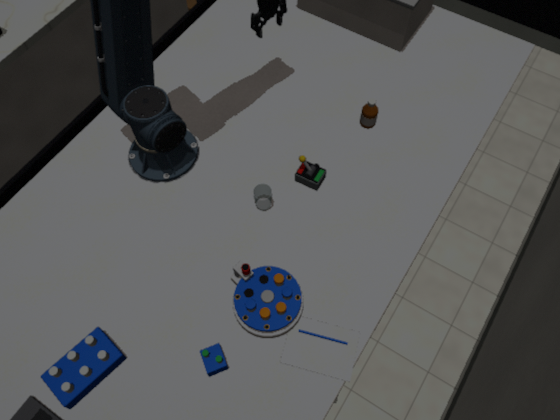

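View pics/top0.png

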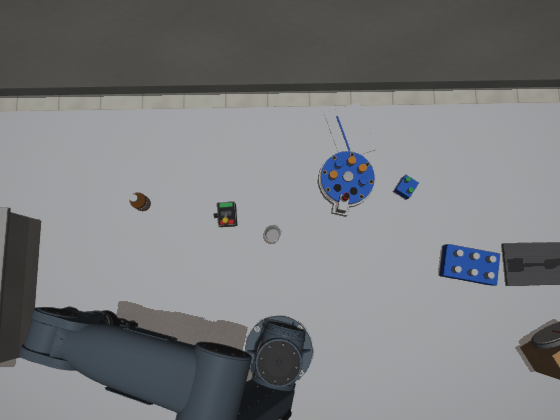

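The scene view shows the knob near (245,269), the yellow ball near (303,159), the green patch near (319,175), the beaker near (263,197) and the bottle near (369,115). In the top view the knob is near (345,198), the ball near (225,220), the beaker near (272,235) and the rack near (406,187).

```bash
python3 - <<'E'
from h import *
D={n:grab(n) for n in('scene','top')}
box={'scene':(215,90,390,330),'top':(120,130,425,250)}
for n,d in D.items():
    x0,y0,x1,y1=box[n]
    m=np.zeros(d['frame'].shape[:2],bool); m[y0:y1,x0:x1]=1
    d['frame']=d['frame']*m[...,None].astype(np.uint8)
    for k,lo,hi in(('red',(0,150,40),(5,255,255)),('red2',(172,150,40),(180,255,255)),('yel',(18,150,100),(34,255,255)),('green',(45,120,40),(85,255,255)),('blue',(100,150,60),(125,255,255)),('amber',(6,100,40),(17,255,255))):
        print(n,k,[(c,s) for c,s in blobs(d,lo,hi,12)])
a=D['scene']['frame'];b=D['top']['frame']
r=lambda i,k:cv2.resize(i,None,fx=k,fy=k,interpolation=cv2.INTER_CUBIC)
c1=r(a[145:215,250:335],4.5);c2=r(a[255:325,225:310],4.5);c3=r(b[195:245,205:290],4.5);c4=r(b[165:215,320:405],4.5)
im=np.vstack([np.hstack([c1,c2]),np.hstack([c3,c4])]);im=np.clip(im.astype(int)*1.6,0,255).astype(np.uint8)
print(im.shape);cv2.imwrite('pics/crop.png',im[:,:,::-1])
E
```

```text
scene red [([301.0, 168.7], [297, 163, 8, 11, 48]), ([245.4, 269.6], [242, 267, 8, 5, 20])]
scene red2 []
scene yel [([302.1, 157.4], [300, 156, 5, 4, 15]), ([282.0, 308.3], [280, 307, 5, 4, 14])]
scene green [([318.6, 175.0], [314, 169, 11, 13, 67])]
scene blue [([267.0, 299.1], [234, 267, 67, 63, 2419])]
scene amber [([369.7, 110.1], [362, 104, 16, 12, 135]), ([278.4, 278.4], [274, 274, 10, 10, 75]), ([280.3, 307.1], [276, 302, 10, 11, 71]), ([264.4, 312.4], [260, 308, 10, 10, 77])]
top red [([344.6, 197.8], [343, 195, 5, 5, 13]), ([230.6, 221.4], [227, 219, 7, 5, 25]), ([221.1, 222.4], [220, 220, 4, 5, 15])]
top red2 []
top yel [([224.8, 219.7], [222, 217, 6, 6, 27])]
top green [([407.9, 178.7], [406, 177, 5, 5, 18]), ([410.5, 189.4], [409, 187, 4, 5, 17]), ([225.5, 204.6], [219, 203, 14, 5, 54])]
top blue [([345.4, 139.5], [342, 130, 8, 20, 20]), ([347.3, 176.9], [321, 152, 53, 51, 1456]), ([406.2, 186.1], [396, 175, 22, 22, 218])]
top amber [([351.5, 159.9], [348, 156, 8, 9, 54]), ([362.4, 167.4], [359, 164, 8, 8, 54]), ([333.0, 174.3], [330, 171, 8, 8, 50]), ([139.2, 201.1], [131, 193, 16, 16, 142])]
(540, 764, 3)
```

View pics/crop.png

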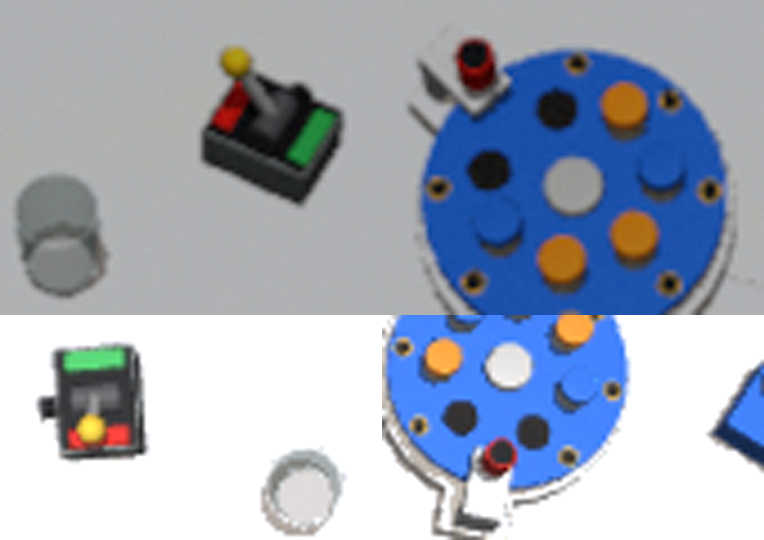

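The crop confirms the ball leaning over the red end. The knob has a black top with red sides, and its bracket points from the disc centre towards the robot.

```bash
python3 - <<'E'
from h import *
S=grab('scene');T=grab('top')
def t(n,a,b):
    p,e=two(S,a,T,b);print(n,p.round(4),'gap',round(e,4))
    return p
ball=t('ball',(302.0,158.2),(225,220)); print(onz(S,302,158.2,.1),onz(T,225,220,.1))
k=t('knobtop',(245.2,266.6),(346,195)); print(onz(S,245.2,266.6,.142),onz(T,346,195,.142))
h=t('hub',(267.2,296),(347.8,176))
g=[onz(d,*p,.046) for d,p in((S,(318.6,175)),(T,(225.5,204.6)))];print('green',g)
for n,p,z in(('beaker rim',(271.5,234),.085),('bottle',(137,199),.12),('rack',(406.2,186.1),.06)): print(n,onz(T,*p,z))
# green patch long axis in top view
m=cv2.inRange(cv2.cvtColor(T['frame'],cv2.COLOR_RGB2HSV),(45,120,40),(85,255,255));m[:,240:]=0
pts=np.array([onz(T,u,v,.046)[:2] for v,u in np.argwhere(m>0)]);w,v=np.linalg.eigh(np.cov(pts.T));print('patch axis',v[:,1],np.degrees(np.arctan2(v[1,1],v[0,1])))
e=(k-h)[:2];print('hub->knob',np.linalg.norm(e),np.degrees(np.arctan2(e[1],e[0])))
print('TCP proj',proj(S,manip.state()['ee_pos']))
E
```

```text
ball [0.4732 0.1862 0.0975] gap 0.0006
[0.47386648 0.18444739 0.1       ] [0.47301975 0.1861356  0.1       ]
knobtop [ 0.5506 -0.2534  0.1397] gap 0.0011
[ 0.5509618  -0.25453922  0.142     ] [ 0.55055255 -0.25262044  0.142     ]
hub [ 0.6381 -0.2742  0.0693] gap 0.0004
green [array([0.53980412, 0.18837638, 0.046     ]), array([0.53997135, 0.19082297, 0.046     ])]
beaker rim [0.42067728 0.01731786 0.085     ]
bottle [0.55229472 0.50389753 0.12      ]
rack [ 0.59770796 -0.49513077  0.06      ]
patch axis [-0.03793761  0.99928011] 92.17418655721343
hub->knob 0.08994558043774648 166.64274301377074
TCP proj (np.float64(269.7986846418563), np.float64(32.050045399751866))
```

Call:
{"api": "play_rows", "payload": {"deltas": [[0, -0.03, -0.02, 0, 0, 0, -0.03], [0, -0.08, -0.053, 0, 0, 0, -0.08], [0, -0.13, -0.086, 0, 0, 0, -0.13], [0, -0.18, -0.119, 0, 0, 0, -0.18], [0, -0.23, -0.152, 0, 0, 0, -0.22], [0, -0.28, -0.185, 0, 0, 0, -0.26], [0, -0.33, -0.218, 0, 0, 0, -0.297], [0, -0.3585, -0.236, 0, 0, 0, -0.297]], "grip_force": 40}}

```text
t: 1.3
ee_pos: [0.422, 0.1854, 0.2314]
orientation: [[-0.999, -0.037, 0.0], [-0.037, 0.999, -0.0], [-0.0, -0.0, -1.0]]
wrist_force: [0.0, 0.6, -0.5]
grip_width: 0.0001
grasp_force: 0.0
```

Call:
{"api": "play_rows", "payload": {"deltas": [[0, 0, 0, 0.04, 0, 0, 0], [0, 0, 0, 0.09, 0, 0, 0], [0, 0, 0, 0.13, 0, 0, 0], [0, 0, 0, 0.143, 0, 0, 0], [0, -0.015, 0, 0.143, 0, 0, 0], [0, -0.03, 0, 0.143, 0, 0, 0], [0, -0.045, 0, 0.143, 0, 0, 0], [0, -0.055, 0, 0.143, 0, 0, 0]]}}

```text
t: 2.3
ee_pos: [0.4775, 0.19, 0.0892]
orientation: [[-0.999, -0.038, 0.002], [-0.038, 0.999, 0.001], [-0.002, 0.001, -1.0]]
wrist_force: [-1.9, -0.2, 1.5]
grip_width: -0.0002
grasp_force: 0.5
```

Call:
{"api": "play_rows", "payload": {"deltas": [[0, -0.008, 0, 0, 0, 0, 0], [0, -0.016, 0, 0, 0, 0, 0], [0, -0.022, 0, 0, 0, 0, 0], [0, -0.022, 0, 0, 0, 0, 0], [0, 0.0, 0, 0, 0, 0, 0], [0, 0.0, 0, -0.05, 0, 0, 0], [0, 0.0, 0, -0.1, 0, 0, 0], [0, 0.0, 0, -0.14, 0, 0, 0]]}}

```text
t: 3.3
ee_pos: [0.4752, 0.1897, 0.2304]
orientation: [[-0.999, -0.038, 0.001], [-0.038, 0.999, 0.0], [-0.001, 0.0, -1.0]]
wrist_force: [0.5, -0.1, 0.5]
grip_width: 0.0001
grasp_force: 0.0
```

```bash
python3 - <<'E'
from h import *
S=grab('scene');T=grab('top')
for d in(S,T): print(proj(d,(.541,.188,.1)),blobs(d,(18,150,90),(34,255,255),6))
c=lambda i:cv2.resize(np.clip(i*1.6,0,255).astype(np.uint8),None,fx=4,fy=4)
cv2.imwrite('pics/tog.png',np.hstack([c(S['frame'][130:220,250:345]),c(T['frame'][170:260,195:290])])[:,:,::-1])
E
```

```text
(np.float64(319.68108546239773), np.float64(166.39709868049533)) [([319.9, 165.6], [318, 163, 5, 6, 21]), ([266.6, 313.4], [265, 311, 4, 5, 11])]
(np.float64(224.56768130402435), np.float64(201.70160884131212)) []
```

View pics/tog.png

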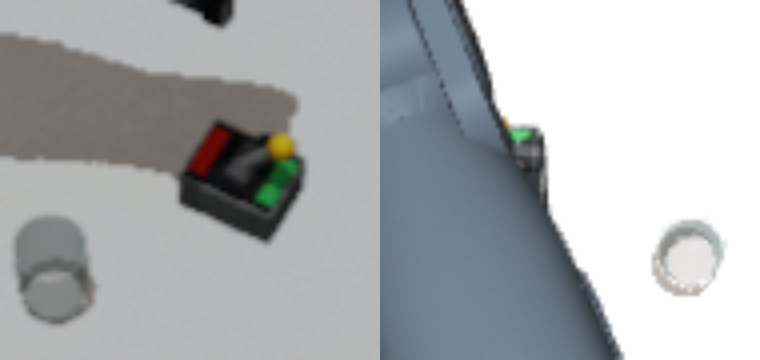

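The toggle now stands at the green end, with its ball at (320,166) as predicted for off. Next I go over the plunger.

Call:
{"api": "play_rows", "payload": {"deltas": [[0.085, -0.004, -0.03, 0, 0, 0, 0.02], [0.085, -0.011, -0.085, 0, 0, 0, 0.06], [0.085, -0.018, -0.14, 0, 0, 0, 0.1], [0.085, -0.026, -0.2, 0, 0, 0, 0.14], [0.085, -0.034, -0.26, 0, 0, 0, 0.18], [0.085, -0.042, -0.32, 0, 0, 0, 0.22], [0.085, -0.05, -0.38, 0, 0, 0, 0.26], [0.085, -0.0586, -0.435, 0, 0, 0, 0.272]]}}

```text
t: 4.4
ee_pos: [0.5503, -0.2447, 0.2276]
orientation: [[-0.973, 0.233, -0.001], [0.233, 0.973, 0.0], [0.001, 0.0, -1.0]]
wrist_force: [1.0, 1.4, -0.5]
grip_width: 0.0845
grasp_force: 0.0
```

Call:
{"api": "play_rows", "payload": {"deltas": [[0.085, 0, -0.01, 0, 0, 0, 0], [0.085, 0, -0.01, 0, 0, 0, 0]]}}

```text
t: 4.65
ee_pos: [0.5476, -0.2526, 0.2275]
orientation: [[-0.973, 0.233, -0.002], [0.233, 0.973, 0.001], [0.002, 0.0, -1.0]]
wrist_force: [-0.5, 0.1, -0.8]
grip_width: 0.0852
grasp_force: 0.0
```

```bash
python3 - <<'E'
from h import *
s=manip.state();R=s['orientation'];print(s['ee_pos'],R.round(3).tolist(),s['wrist_force'])
print('tool delta',R.T@(np.array([.5507,-.2535,.112])-s['ee_pos']))
E
```

```text
[ 0.54759798 -0.25264046  0.22745207] [[-0.973, 0.233, -0.002], [0.233, 0.973, 0.001], [0.002, 0.0, -1.0]] [-0.52053331  0.09702761 -0.83712249]
tool delta [-0.00340964 -0.00016432  0.11544647]
```

Call:
{"api": "play_rows", "payload": {"deltas": [[0.06, -0.003, 0, 0.02, 0, 0, 0], [0.06, -0.003, 0, 0.05, 0, 0, 0], [0.06, -0.003, 0, 0.08, 0, 0, 0], [0.06, -0.003, 0, 0.1, 0, 0, 0], [0.06, -0.003, 0, 0.112, 0, 0, 0], [0.06, -0.003, 0, 0.115, 0, 0, 0], [0.06, -0.003, 0, 0.115, 0, 0, 0]]}}

```text
t: 5.52
ee_pos: [0.5516, -0.2529, 0.1139]
orientation: [[-0.973, 0.231, 0.001], [0.231, 0.973, -0.0], [-0.001, -0.0, -1.0]]
wrist_force: [-0.1, 0.3, 0.6]
grip_width: 0.0601
grasp_force: 0.0
```

```bash
python3 - <<'E'
from h import *
s=manip.state();print(s['ee_pos'],s['wrist_force'])
S=grab('scene')
print('knob base/top proj',proj(S,(.5507,-.2535,.142)),'tcp',proj(S,s['ee_pos']))
cv2.imwrite('pics/k.png',cv2.resize(np.clip(S['frame'][225:315,200:310]*1.6,0,255).astype(np.uint8),None,fx=6,fy=6)[:,:,::-1])
E
```

```text
[ 0.55157631 -0.25291315  0.11394806] [-0.14026102  0.2638543   0.62073257]
knob base/top proj (np.float64(245.33058361399176), np.float64(266.27642181684615)) tcp (np.float64(246.3763109110587), np.float64(269.98116781512937))
```

View pics/k.png

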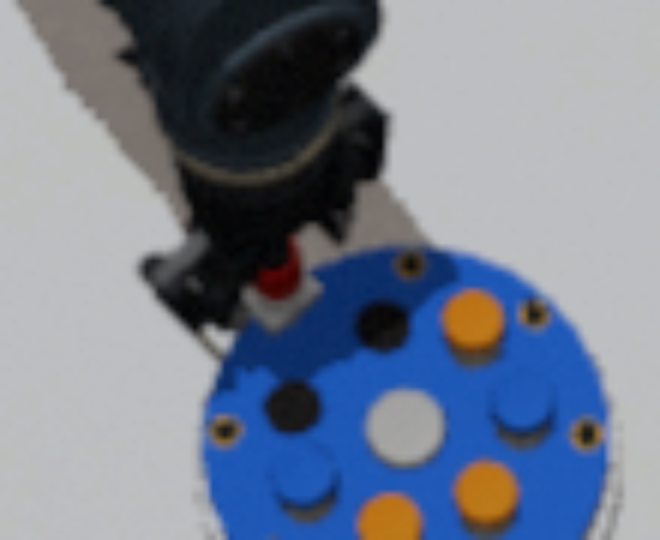

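The red knob at (246,270) stands between the open fingers, so I close on it.

Call:
{"api": "play_rows", "payload": {"deltas": [[0.02, 0, 0, 0, 0, 0, 0], [0.01, 0, 0, 0, 0, 0, 0], [0.01, 0, 0, 0, 0, 0, 0], [0.01, 0, 0, 0, 0, 0, 0], [0.01, 0, 0, 0, 0, 0, 0], [0.01, 0, 0, 0, 0, 0, 0]], "grip_force": 80}}

```text
t: 6.32
ee_pos: [0.5515, -0.2533, 0.1141]
orientation: [[-0.973, 0.232, 0.001], [0.232, 0.973, -0.0], [-0.001, -0.0, -1.0]]
wrist_force: [-0.9, 1.7, 5.5]
grip_width: 0.0238
grasp_force: 78.2
```

Call:
{"api": "play_rows", "payload": {"deltas": [[0.01, 0, 0, -0.003, 0, 0, 0], [0.01, 0, 0, -0.006, 0, 0, 0], [0.01, 0, 0, -0.01, 0, 0, 0], [0.01, 0, 0, -0.013, 0, 0, 0], [0.01, 0, 0, -0.016, 0, 0, 0], [0.01, 0, 0, -0.016, 0, 0, 0]]}}

```text
t: 7.08
ee_pos: [0.5513, -0.2532, 0.1293]
orientation: [[-0.973, 0.232, 0.0], [0.232, 0.973, -0.0], [-0.0, -0.0, -1.0]]
wrist_force: [5.5, -1.0, -9.8]
grip_width: 0.024
grasp_force: 78.9
```

Call:
{"api": "play_rows", "payload": {"deltas": [[0.01, 0, 0, -0.002, 0, 0, 0], [0.01, 0, 0, -0.004, 0, 0, 0], [0.01, 0, 0, -0.0045, 0, 0, 0], [0.01, 0, 0, -0.0045, 0, 0, 0]]}}

```text
t: 7.58
ee_pos: [0.5513, -0.2532, 0.1335]
orientation: [[-0.973, 0.232, -0.0], [0.232, 0.973, 0.0], [0.0, 0.0, -1.0]]
wrist_force: [5.1, -1.6, -10.9]
grip_width: 0.0238
grasp_force: 78.9
```

Call:
{"api": "play_rows", "payload": {"deltas": [[0.01, 0, 0, -0.0005, 0, 0, 0], [0.01, 0, 0, -0.001, 0, 0, 0], [0.01, 0, 0, -0.001, 0, 0, 0]]}}

```text
t: 7.95
ee_pos: [0.5513, -0.2532, 0.1343]
orientation: [[-0.973, 0.232, -0.0], [0.232, 0.973, 0.0], [0.0, -0.0, -1.0]]
wrist_force: [6.1, -2.0, -12.9]
grip_width: 0.0239
grasp_force: 79.2
```

Call:
{"api": "play_rows", "payload": {"deltas": [[0.01, 0, 0, -0.0005, 0, 0, 0], [0.01, 0, 0, -0.001, 0, 0, 0], [0.01, 0, 0, -0.001, 0, 0, 0]]}}

```text
t: 8.32
ee_pos: [0.5513, -0.2532, 0.1343]
orientation: [[-0.973, 0.232, -0.001], [0.232, 0.973, 0.0], [0.001, 0.0, -1.0]]
wrist_force: [8.1, -2.8, -20.2]
grip_width: 0.0239
grasp_force: 79.5
```

The TCP has stopped rising and the force has jumped to 20 N, so the plunger is at its stop. One last check before handing in.

Call:
{"api": "play_rows", "payload": {"deltas": [[0.01, 0, 0, 0, 0, 0, 0], [0.01, 0, 0, 0, 0, 0, 0], [0.01, 0, 0, 0, 0, 0, 0], [0.01, 0, 0, 0, 0, 0, 0], [0.01, 0, 0, 0, 0, 0, 0], [0.01, 0, 0, 0, 0, 0, 0]]}}

```text
t: 9.07
ee_pos: [0.5513, -0.2532, 0.1343]
orientation: [[-0.973, 0.232, -0.001], [0.232, 0.973, 0.0], [0.001, 0.0, -1.0]]
wrist_force: [8.3, -2.5, -21.1]
grip_width: 0.0238
grasp_force: 79.5
```

```bash
python3 - <<'E'
from h import *
S=grab('scene')
cv2.imwrite('pics/end.png',cv2.resize(np.clip(S['frame'][90:330,190:390]*1.5,0,255).astype(np.uint8),None,fx=2.5,fy=2.5)[:,:,::-1])
E
```

```text
(no output)
```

View pics/end.png

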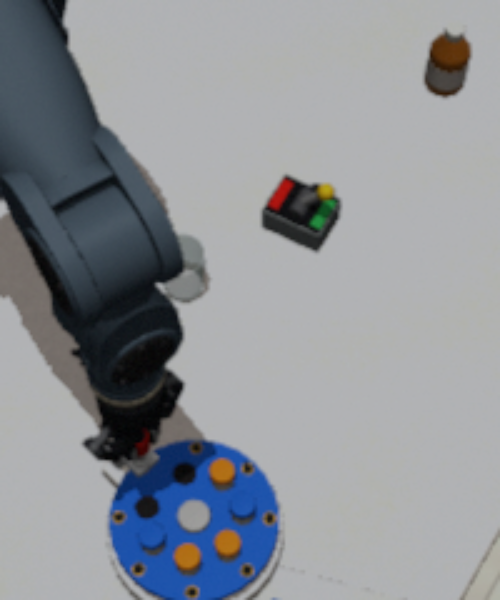

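The toggle is at green, ball at (325,190) in the crop. The knob is held raised at about (145,438), and the beaker and bottle are still in place.

```bash
python3 -c "
from workcell import manip; print(manip.finish_job())"
```

```text
the job is handed in; nothing more can be done
None
```

I flipped the isolator to off (green) first, then pulled the red plunger up about 20 mm to its stop and handed in at about 9 s with it still gripped; the bottle and beaker stood in place in the last picture, while the rack was out of that frame but the arm never went near it.

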